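# Change the feed rollers of the rod stripper and start it

## Task

Take the worn roller with the smooth, thinner drum off the rod-stripping machine and put it in the tray, and fit every loose ribbed feed roller to the machine: slip each one over an upright stub of its own (any stub will do) and turn it until its keyway drops over the key and it sits fully home, flat on the bed plate. When that is done and all are let go, press the keys on the control box one at a time, each fully down and released before the next: first the square key, then the small round key, then the large mushroom key. Leave the mug and the glue bottle alone.

Things in the scene. Friction and masses are not known exactly. Their poses are not given: they have to be found in the camera images.
- bed: Steel bed plate of the machine, 130 mm (its x) by 360 mm (its y), 20 mm thick, fixed to the bench; origin at the centre of its underside. A closed grey gear case 90 mm wide and 50 mm high runs along its far (+x) edge, from x = 66 to 156 mm. Three upright keyed stubs stand on it at y = -125, 0 and 125 mm, x = 0.
- stub0: Fixed upright steel stub (does not turn), 22 mm diameter, 50 mm tall, top 6 mm tapered to 14 mm. Origin on its axis at the bed plate's top face. On its +x side a brass key 7 mm wide, out to 17 mm from the axis, runs from the plate up to 24 mm; above it the stub is plain, so a roller can be slipped on and rest on the key. Each key points its own way, within 0.9 rad of the bed's +x.
- stub1: Fixed upright steel stub (does not turn), 22 mm diameter, 50 mm tall, top 6 mm tapered to 14 mm. Origin on its axis at the bed plate's top face. On its +x side a brass key 7 mm wide, out to 17 mm from the axis, runs from the plate up to 24 mm; above it the stub is plain, so a roller can be slipped on and rest on the key. Each key points its own way, within 0.9 rad of the bed's +x.
- stub2: Fixed upright steel stub (does not turn), 22 mm diameter, 50 mm tall, top 6 mm tapered to 14 mm. Origin on its axis at the bed plate's top face. On its +x side a brass key 7 mm wide, out to 17 mm from the axis, runs from the plate up to 24 mm; above it the stub is plain, so a roller can be slipped on and rest on the key. Each key points its own way, within 0.9 rad of the bed's +x.
- roller0: Loose upright feed roller, 0.35 kg, may be absent; all alike. Origin: centre of underside. Ribbed black drum 74 mm wide, 0 to 34 mm high; above it to 62 mm a square steel hub, 44 mm along x, 42 mm along y (gripped across x it tips least on the key). Through bore 25 mm; keyway 9.4 mm wide on +x, to 19 mm from the axis. Home: underside on the plate, its x along the stub's, within 0.2 rad.
- roller1: Loose upright feed roller, 0.35 kg, may be absent; all alike. Origin: centre of underside. Ribbed black drum 74 mm wide, 0 to 34 mm high; above it to 62 mm a square steel hub, 44 mm along x, 42 mm along y (gripped across x it tips least on the key). Through bore 25 mm; keyway 9.4 mm wide on +x, to 19 mm from the axis. Home: underside on the plate, its x along the stub's, within 0.2 rad.
- roller2: Loose upright feed roller, 0.35 kg, may be absent; all alike. Origin: centre of underside. Ribbed black drum 74 mm wide, 0 to 34 mm high; above it to 62 mm a square steel hub, 44 mm along x, 42 mm along y (gripped across x it tips least on the key). Through bore 25 mm; keyway 9.4 mm wide on +x, to 19 mm from the axis. Home: underside on the plate, its x along the stub's, within 0.2 rad.
- worn: Worn-out feed roller, seated on one of the stubs at the start. Same bore, keyway, 62 mm height and 44 by 42 mm square hub as the others, but its smooth drum is worn down to 62 mm across. It lifts straight off. Origin: centre of underside.
- tray: Fixed open plywood tray for worn parts, 150 mm (x) by 140 mm (y), 40 mm high, walls and floor 6 mm thick, empty; origin at the centre of its underside.
- panel: Fixed grey control box 250 mm (x) by 100 mm (y) by 45 mm high; origin at the centre of its underside. Three black keys stand in a row along its x, 75 mm apart, in an order that varies.
- key_square (a joint): Square key, 32 mm wide cap: how far it is pressed, m. 0 is up, 0.006 fully down; it moves straight down against a spring, about 2 N to start and 4.5 N fully down, and springs back.
- top_square (a point): Square key, 32 mm wide: the centre of its top face, about 71 mm above the bench (moves with the key). The cap stands 14 mm above its 56 mm square mounting plate.
- key_small (a joint): Small round key, 22 mm diameter cap: how far it is pressed, m. 0 is up, 0.006 fully down; it moves straight down against a spring, about 2 N to start and 4.5 N fully down, and springs back.
- top_small (a point): Small round key, 22 mm diameter: the centre of its top face, about 71 mm above the bench (moves with the key). The cap stands 14 mm above its 56 mm square mounting plate.
- key_mushroom (a joint): Large round mushroom key, 44 mm diameter cap: how far it is pressed, m. 0 is up, 0.006 fully down; it moves straight down against a spring, about 2 N to start and 4.5 N fully down, and springs back.
- top_mushroom (a point): Large round mushroom key, 44 mm diameter: the centre of its top face, about 71 mm above the bench (moves with the key). The cap stands 14 mm above its 56 mm square mounting plate.
- mug: White mug, bystander, 95 mm tall, 80 mm diameter; origin at the centre of its underside.
- glue: White glue bottle, bystander, 170 mm tall, 60 mm diameter; origin at the centre of its underside.
Things that resemble listed ones, but are neither listed nor needed, are in the scene too. What is shaped like the tray but black is not meant.

How it is judged:
By the outcome, as a careful person would: the job done as asked, in the order asked, and still so for the second after the job is handed in, with the robot touching nothing.
Of roller0, roller1, roller2 only 2 to 3 are there at a start; the rules pass over those that are not, and their reading is None.
At some moment in a run one of roller0, roller1, roller2 may be knocked a few centimetres aside while the robot is not near it.
It also fails if it takes over 200 s, if anything falls off the work surface, if the arm or the gripper's body presses on something with over 40 N, if the wrist force passes 120 N, or if a joint passes its speed limit or range.

## Robot

A 6-joint arm with a two-finger parallel gripper is mounted at the origin on the work surface. World frame = base frame: x ahead of the robot, y to its left, z up, the work surface at z = 0. Lengths are in m, angles in degrees, forces in N, time in s.
With the tool pointing down it reaches from about 0.4 to 0.925 m from the base axis. Payload 12.5 kg.
Tool frame: the origin (TCP) lies on the centre line of the jaws, within the pads' length; the fingertips stand 25 mm ahead of it and the grasp point (between the pads) lies 6 mm ahead of it; x points along the fingers, y is the direction in which the jaws open and shut, and the axes are right-handed (so a half turn about x gives the same grasp; the last joint's range is limited). The gripper opens to 95 mm and grips with 3 to 60 N. Pads are 20 mm wide; open, the fingers measure 119 mm over their backs; the gripper's body (75 mm by 180 mm) begins 59 mm behind the grasp point.
Start: joints at [-73.144, 28.126, 89.318, -0, 62.55, -6.05], TCP at [0.243, -0.576, 0.24] pointing down, gripper open.
Joint ranges: [-177.58, 177.58], [-47.91, 125.51], [2.72, 160], [-65.01, 245.01], [3.68, 167.84], [-153.87, 153.87]. Speed limits (degrees/s): [127.2, 127.2, 159.86, 180, 180, 180].

## Interface

Orientations are given as [roll, pitch, yaw] about the fixed x, y, z axes, in that order (R = Rz(yaw) Ry(pitch) Rx(roll)).
In Python, from plant import sensors, camera, finish_job gives the robot as it stands.
- The arm moves only by the tool drive_tool, never from a script. Its argument "series" is text: rows parted by semicolons, each of 7 numbers parted by spaces: the shift along the tool's x, y, z in cm, then the turn, a rotation vector about the tool's x, y, z in degrees, then the opening, from 0 (shut) to 1 (fully open). In form: x y z wx wy wz grip; .... A call has 1 to 8 rows; each row is the pose to reach, as a shift and turn from the pose commanded when the call began, along the tool's axes at that moment; what a row does not reach only later rows make up. A row lasts 1/12 s, in which the tool goes at most 41.7 mm and 7.16 degrees, less where a joint would pass 70% of its speed; a pose out of reach is approached as far as the arm can. A call with a gripper value outside its range is refused whole. The fingers move at their own pace and stop on an object; the grip force is fixed at half the most. Time passes only in rows, so rows that repeat a pose let the fingers close. It gives the time, the measured TCP pose, the force and the opening at its end, in the units of the state.
- sensors.read_state(): the state, without advancing time (a new reading comes with each control period).
- camera(name): name is "side" or "top"; returns a dict with "frame" (420x560x3 uint8, red, green, blue), "z_map" (420x560 float32, m along the optical axis (not along the pixel's ray), 0 where there is no reading), "camera_matrix" (3x3 intrinsics, pixels), "dist_coeffs" ([k1, k2, p1, p2, k3] as OpenCV has them; the pictures are not rectified), "T" (4x4, takes a point from camera to world coordinates). Camera axes: x right, y up, looking along -z (the intrinsics and any distortion apply to the point x, -y, -z); pixel columns grow to the right and rows downward; lengths in m; the calibration is good to about 2 mm. A picture is of the moment at which its call begins.
- finish_job(): hands the job in, once; it reports no verdict.
The state is a dict: "t": time; "joint_pos": joint angles; "qd": joint speeds; "effort": joint torques, N m; "eef_pos": TCP position; "orientation": TCP orientation; "contact_force": force on the tool from outside, world axes, zero at the start; "moment": the same for the moment, N m; "gripper_width": finger opening in m.
Only numpy, scipy, OpenCV 4.12 (cv2) and the standard library are available. Lean on these libraries where they do the work, as an engineer would, in place of code of your own. Each camera call takes 0.05 s, during which the arm holds its last target. There are 200 camera calls.

## Working session

There is one attempt and no reset: what is moved stays moved. The work goes in short steps, Python scripts to look and compute and a tool call to move; the robot and the scene stay as the last step left them, time stands still between calls to the robot, and variables do not carry over. Pictures are saved under pics/ and viewed, about 12 in all and at most 16, crops included, and the job is handed in when it is done.

Besides the shell and the picture viewer there is one more tool, called after "Request:" by a JSON object that holds its "op" and its "data", one argument or row to a line. drive_tool: Moves the arm, as the interface text tells. Its arguments: {"type":"object","properties":{"series":{"type":"string"}},"required":["series"]}

```bash
ls; mkdir -p pics; cat > h.py <<'E'
import numpy as np, cv2
from plant import sensors, camera, finish_job
def ray(c,uv):
    p=cv2.undistortPoints(np.array(uv,float).reshape(-1,1,2),np.array(c["camera_matrix"]),np.array(c["dist_coeffs"])).reshape(-1,2)
    d=np.c_[p[:,0],-p[:,1],-np.ones(len(p))]
    T=np.array(c["T"]); return T[:3,3],d@T[:3,:3].T
def plane(c,uv,z):
    o,d=ray(c,uv); return o+d*((z-o[2])/d[:,2])[:,None]
def cloud(c):
    h,w=c["z_map"].shape; g=np.stack(np.meshgrid(np.arange(w),np.arange(h)),-1).reshape(-1,2)
    o,d=ray(c,g); z=c["z_map"].reshape(-1); P=o+d*z[:,None]; P[z<=0]=np.nan
    return P.reshape(h,w,3)
def snap(n,f):
    c=camera(n); np.savez('/tmp/'+f+'.npz',**{k:np.array(v) for k,v in c.items()}); cv2.imwrite('pics/'+f+'.png',c["frame"][:,:,::-1]); return c
def load(f): return dict(np.load('/tmp/'+f+'.npz'))
E
python3 - <<'E'
from h import *
for n in("top","side"):
    c=snap(n,n+"0"); print(n,np.round(c["T"],3).tolist(),np.round(c["camera_matrix"],1).tolist(),c["dist_coeffs"])
s=sensors.read_state(); print(s)
E
```

```text
pics
top [[0.018, 0.997, -0.079, 0.392], [-1.0, 0.018, 0.003, 0.134], [0.004, 0.079, 0.997, 1.243], [0.0, 0.0, 0.0, 1.0]] [[444.9, 0.0, 279.6], [0.0, 444.9, 200.6], [0.0, 0.0, 1.0]] [-0.12335373  0.          0.          0.          0.        ]
side [[-0.977, 0.124, -0.171, 0.273], [-0.21, -0.493, 0.844, 1.146], [0.02, 0.861, 0.507, 0.691], [0.0, 0.0, 0.0, 1.0]] [[455.8, 0.0, 274.3], [0.0, 455.8, 218.0], [0.0, 0.0, 1.0]] [0.0436528 0.        0.        0.        0.       ]
{'t': 0.1, 'joint_pos': array([-7.31421133e+01,  2.81588903e+01,  8.93458774e+01,  1.23482579e-04,
        6.25489239e+01, -6.04991250e+00]), 'qd': array([-0.01520817, -0.07139416, -0.07968001, -0.03310915,  0.11940241,
        0.00261586]), 'effort': array([ 5.53654914e-03, -6.13622975e+01, -2.58606470e+01,  6.94969716e-02,
        4.70358494e-02, -5.09983863e-05]), 'eef_pos': array([ 0.24325393, -0.5755199 ,  0.23914427]), 'orientation': array([-96.16679   ,  89.94630821, 106.74095223]), 'contact_force': array([-0.94927264,  0.33103475, -0.08666535]), 'moment': array([ 0.04451404, -0.03276213,  0.01964143]), 'gripper_width': 0.09483829636254032}
```

View pics/top0.png

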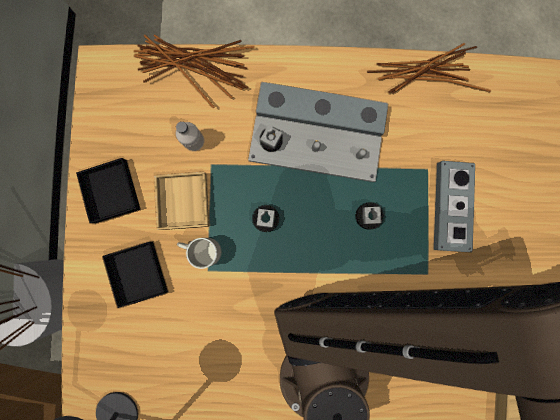

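View pics/side0.png

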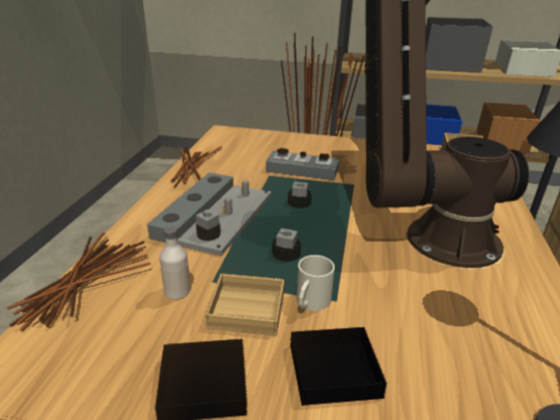

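The top view shows the worn roller on the left stub (270,138), with free stubs at (317,146) and (362,154). Two loose ribbed rollers are at (265,217) and (371,215). The plywood tray is at (183,200). The panel at (455,205) has the mushroom, small and square keys from far to near. The side view agrees, but the arm hides part of the scene.

```bash
python3 - <<'E'
from h import *
c=load("top0"); f=c["frame"][:,:,::-1]
def crop(x,y,w,h,s): return cv2.resize(f[y:y+h,x:x+w],None,fx=s,fy=s,interpolation=cv2.INTER_CUBIC)
a=crop(245,115,133,50,6)
b=np.hstack([crop(245,197,40,40,6),crop(351,195,40,40,6),crop(435,185,53,40,6)])
b=cv2.resize(b,(798,240))
cv2.imwrite('pics/crop0.png',np.vstack([a,b]))
P=cloud(c); Z=P[:,:,2]
def rect(m,z):
    # hub top: project mask pixels on plane
    v,u=np.nonzero(m); Q=plane(c,np.c_[u,v],z)[:,:2]
    r=cv2.minAreaRect((Q*1000).astype(np.float32)); return np.round(r[0],1),np.round(r[1],1),round(r[2],1),len(u),np.round(Q.mean(0)*1000,1)
g=np.zeros(Z.shape,np.uint8)
for n,(u,v),z in(("A",(265,217),.062),("B",(371,215),.062),("worn",(270,138),.082)):
    w=np.zeros(Z.shape,bool); w[v-16:v+17,u-16:u+17]=1
    print(n,rect(w&(abs(Z-z)<.007),z))
for n,(u,v) in(("s1",(317,146)),("s2",(362,154))):
    w=np.zeros(Z.shape,bool); w[v-9:v+10,u-9:u+10]=1
    print(n,rect(w&(abs(Z-.066)<.008),.07), rect(w&(abs(Z-.04)<.01),.044))
for n,(u,v) in(("mush",(461,178)),("small",(460,205)),("sq",(457,233))):
    w=np.zeros(Z.shape,bool); w[v-10:v+11,u-10:u+11]=1
    print(n,rect(w&(Z>.063),.071),np.nanmax(Z[w]))
w=np.zeros(Z.shape,bool); w[165:235,150:213]=1
print("tray",rect(w&(Z>.032)&(Z<.05),.04))
w=np.zeros(Z.shape,bool); w[75:190,240:395]=1
print("plate",rect(w&(abs(Z-.02)<.006),.02),"case",rect(w&(abs(Z-.05)<.008)&(np.arange(420)[:,None]<140),.05), np.nanmedian(Z[w]))
w=np.zeros(Z.shape,bool); w[110:155,170:206]=1; print("glue",rect(w&(Z>.15),.17)); w=np.zeros(Z.shape,bool); w[230:275,180:225]=1; print("mug",rect(w&(Z>.085),.095))
E
```

```text
A (array([439.8, 169.4]), array([41.8, 43.8]), 84.0, 181, array([439.2, 169.4]))
B (array([ 451.1, -115.4]), array([42.8, 40.7]), 1.0, 169, array([ 450.9, -115.7]))
worn (array([656.8, 158.7]), array([42.8, 44.6]), 64.0, 190, array([656.2, 158.9]))
s1 (array([637.2,  34.9]), array([19.1, 18.9]), 1.2, 51, array([637.3,  35.2])) (array([640.8,  37.9]), array([28.2, 16.1]), 6.7, 15, array([636.3,  38.4]))
s2 (array([618.8, -87.1]), array([19. , 21.4]), 45.4, 53, array([619.4, -88.2])) (array([624.2, -87.7]), array([16. , 30.2]), 63.7, 15, array([618.2, -84.4]))
mush (array([ 556.5, -362.1]), array([42.7, 41.3]), 88.9, 197, array([ 555.8, -362. ])) 0.07474927453030866
small (array([ 480.1, -356.5]), array([19., 23.]), 0.9, 59, array([ 480.6, -357.1])) 0.07516070032706845
sq (array([ 407. , -354.3]), array([31. , 29.6]), 89.6, 130, array([ 405.7, -354.2])) 0.07411098032869079
tray (array([483.5, 402.2]), array([151. , 140.3]), 5.0, 490, array([484.3, 404.2]))
plate (array([691.8,  20.2]), array([305.2, 443.2]), 3.5, 5271, array([639.5,  27.1])) case (array([714.4,  23.7]), array([359.3, 156.4]), 81.7, 4189, array([745.2,  20.9])) 0.017202202409180245
glue (array([653.7, 377.2]), array([28.3, 27.5]), 2.4, 116, array([654.2, 377.2]))
mug (array([343.6, 331.4]), array([77.1, 77.9]), 1.4, 173, array([343.4, 332.2]))
```

View pics/crop0.png

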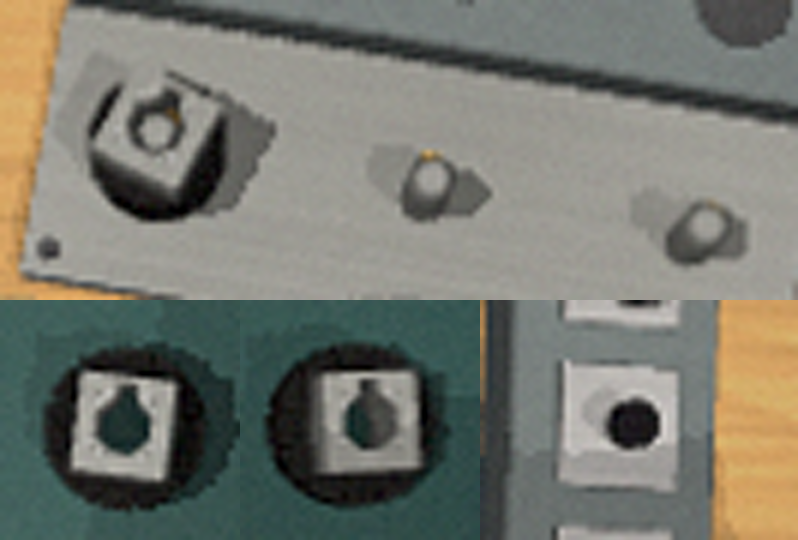

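The rollers' keyways both point roughly world +x (A ≈ −6°, B ≈ 0°). The worn roller's keyway is at about −26°, and the brass keys on the free stubs show at crop pixels (430,155) and (712,205). I'll write a small move planner next.

```bash
cat >> h.py <<'E'
from scipy.spatial.transform import Rotation as Ro
def pose():
    s=sensors.read_state(); R=Ro.from_euler('xyz',s["orientation"],degrees=True).as_matrix(); return s,np.array(s["eef_pos"]),R
def down(yaw):
    a=np.radians(yaw); y=np.array([np.cos(a),np.sin(a),0]); x=np.array([0,0,-1.]); return np.c_[x,y,np.cross(x,y)]
def plan(*wps,start=None):
    """wps: (x,y,z mm, yaw deg): print shift cm / turn deg in tool axes per leg"""
    s,p,R=pose()
    if start: p,R=np.array(start[:3])/1e3,down(start[3])
    else: print("t%.2f"%s["t"],"at",np.round(p*1e3,1),"yaw%.1f"%np.degrees(np.arctan2(R[1,1],R[0,1])),"tilt",np.round(R[:2,0],3),"F",np.round(s["contact_force"],1),"w%.4f"%s["gripper_width"])
    for w in wps:
        q=np.array(w[:3])/1e3; Q=down(w[3]); d=R.T@(q-p)*100; r=Ro.from_matrix(R.T@Q).as_rotvec(degrees=True)
        print(w,"->",np.round(d,2),np.round(r,2),"rows>=%.1f"%max(np.linalg.norm(d)/4.17,np.linalg.norm(r)/7.16)); p,R=q,Q
E
python3 - <<'E'
from h import *
plan((380,-330,230,-57),(520,-85,220,-42),(656.5,158.8,200,-26),(656.5,158.8,83,-26))
E
```

```text
t0.10 at [ 243.3 -575.5  239.1] yaw-67.1 tilt [-0.     0.001] F [-0.9  0.3 -0.1] w0.0948
(380, -330, 230, -57) -> [  0.93 -17.29 -22.15] [-1.009e+01 -1.000e-02  5.000e-02] rows>=6.7
(520, -85, 220, -42) -> [  1.   -12.92 -25.09] [-15.   0.   0.] rows>=6.8
(656.5, 158.8, 200, -26) -> [  2.    -6.17 -27.25] [-16.   0.   0.] rows>=6.7
(656.5, 158.8, 83, -26) -> [11.7  0.   0. ] [0. 0. 0.] rows>=2.8
```

Request:
{"op": "drive_tool", "data": {
  "series": "0.9 -17.3 -22.2 -10 0 0 1;0.9 -17.3 -22.2 -10 0 0 1;0.9 -17.3 -22.2 -10 0 0 1;0.9 -17.3 -22.2 -10 0 0 1;0.9 -17.3 -22.2 -10 0 0 1;0.9 -17.3 -22.2 -10 0 0 1;0.9 -17.3 -22.2 -10 0 0 1;0.9 -17.3 -22.2 -10 0 0 1"
}}

```text
t: 0.77
eef_pos: [0.382, -0.3256, 0.2305]
orientation: [-106.9, 89.9, 106.2]
contact_force: [0.8, 0.2, 0.4]
gripper_width: 0.0952
```

Request:
{"op": "drive_tool", "data": {
  "series": "1 -12.9 -25.1 -15 0 0 1;1 -12.9 -25.1 -15 0 0 1;1 -12.9 -25.1 -15 0 0 1;1 -12.9 -25.1 -15 0 0 1;1 -12.9 -25.1 -15 0 0 1;1 -12.9 -25.1 -15 0 0 1;1 -12.9 -25.1 -15 0 0 1;1 -12.9 -25.1 -15 0 0 1"
}}

```text
t: 1.43
eef_pos: [0.523, -0.0814, 0.2202]
orientation: [-157.7, 90.0, 70.4]
contact_force: [-0.2, -0.2, -0.2]
gripper_width: 0.0949
```

Request:
{"op": "drive_tool", "data": {
  "series": "2 -6.2 -27.2 -16 0 0 1;2 -6.2 -27.2 -16 0 0 1;2 -6.2 -27.2 -16 0 0 1;2 -6.2 -27.2 -16 0 0 1;2 -6.2 -27.2 -16 0 0 1;2 -6.2 -27.2 -16 0 0 1;2 -6.2 -27.2 -16 0 0 1;2 -6.2 -27.2 -16 0 0 1"
}}

```text
t: 2.1
eef_pos: [0.659, 0.1618, 0.1992]
orientation: [-121.5, 90.0, 122.6]
contact_force: [0.1, 0.5, 0.5]
gripper_width: 0.0947
```

```bash
python3 - <<'E'
from h import *
plan((656.5,158.8,83,-26)); snap("top","top1"); snap("side","side1")
a=cv2.imread('pics/top1.png'); b=cv2.imread('pics/side1.png')
# crops of interest
cv2.imwrite('pics/v1.png',np.vstack([cv2.resize(a,(800,600))[:0],cv2.resize(b[120:330,140:420],(800,600),interpolation=cv2.INTER_CUBIC)]))
E
```

```text
t2.10 at [659.  161.8 199.2] yaw-25.9 tilt [-0.  0.] F [0.1 0.5 0.5] w0.0947
(656.5, 158.8, 83, -26) -> [11.62 -0.08  0.38] [ 0.09 -0.02  0.03] rows>=2.8
```

View pics/top1.png

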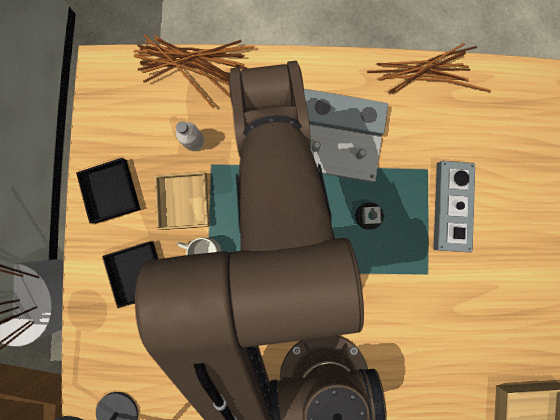

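View pics/v1.png

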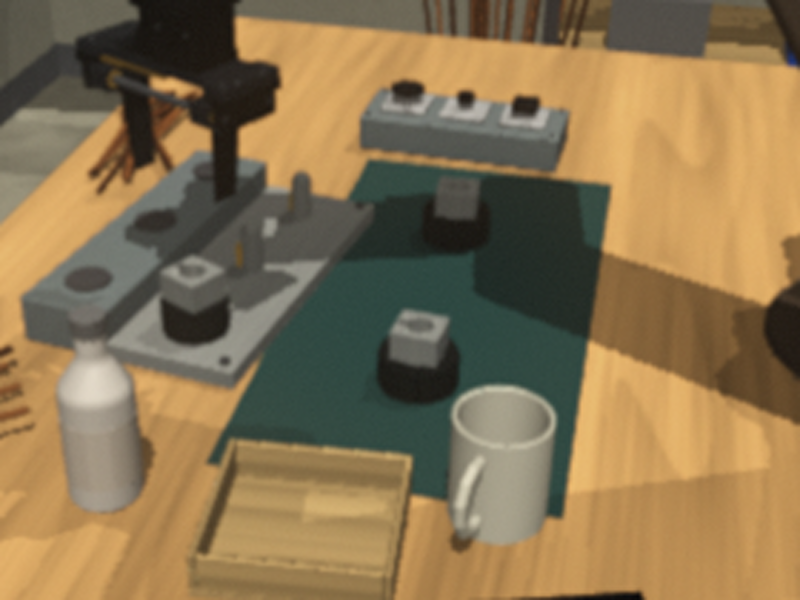

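Only two loose rollers are present. The worn roller is below the gripper at (195,300) in the crop, and both free-stub keys show brass on their far side. Descending on the worn roller.

Request:
{"op": "drive_tool", "data": {
  "series": "0 -0.1 0.4 0 0 0 1;4 -0.1 0.4 0 0 0 1;8 -0.1 0.4 0 0 0 1;11 -0.1 0.4 0 0 0 1;11.6 -0.1 0.4 0 0 0 1;11.6 -0.1 0.4 0 0 0 1;11.6 -0.1 0.4 0 0 0 1"
}}

```text
t: 2.78
eef_pos: [0.6554, 0.154, 0.0863]
orientation: [117.8, 89.9, 1.7]
contact_force: [0.1, -0.4, -0.5]
gripper_width: 0.0952
```

```bash
python3 - <<'E'
from h import *
plan((656.5,158.8,83,-26))
c=load("side1"); P=cloud(c); f=c["frame"].astype(int)
# brass pixels on stubs
m=(f[:,:,0]>f[:,:,2]*1.5)&(f[:,:,0]-f[:,:,2]>25)
for n,u,v,ctr in(("s1",224,208,(638.2,35.2)),("s2",243,188,(620,-88.4))):
    w=np.zeros(m.shape,bool); w[v-22:v+22,u-14:u+14]=1
    vv,uu=np.nonzero(m&w); print(n,len(uu)); 
    for a,b in zip(uu,vv): print((a,b),np.round(P[b,a]*1e3),f[b,a],end=' ')
    if len(uu):print(np.round(np.nanmean(P[vv,uu],0)*1e3),np.array(ctr))
E
```

```text
t2.78 at [655.4 154.   86.3] yaw-26.2 tilt [0.001 0.   ] F [ 0.1 -0.4 -0.5] w0.0952
(656.5, 158.8, 83, -26) -> [ 0.33 -0.11 -0.48] [-0.15 -0.04 -0.08] rows>=0.1
s1 21
(np.int64(223), np.int64(205)) [652.  36.  46.] [94 79 53] (np.int64(224), np.int64(205)) [651.  30.  44.] [84 75 55] (np.int64(222), np.int64(206)) [668.  -2.  21.] [94 81 60] (np.int64(223), np.int64(206)) [651.  39.  45.] [97 76 44] (np.int64(224), np.int64(206)) [648.  39.  45.] [88 74 50] (np.int64(222), np.int64(207)) [666.   4.  21.] [95 82 58] (np.int64(223), np.int64(207)) [653.  35.  39.] [102  79  42] (np.int64(224), np.int64(207)) [648.  39.  42.] [92 75 47] (np.int64(222), np.int64(208)) [666.   6.  19.] [96 83 59] (np.int64(223), np.int64(208)) [652.  36.  36.] [103  81  43] (np.int64(224), np.int64(208)) [650.  34.  36.] [95 76 46] (np.int64(222), np.int64(209)) [663.  15.  20.] [94 82 62] (np.int64(223), np.int64(209)) [650.  43.  37.] [103  79  43] (np.int64(224), np.int64(209)) [649.  37.  34.] [97 77 47] (np.int64(223), np.int64(210)) [653.  35.  29.] [103  81  45] (np.int64(224), np.int64(210)) [649.
[... 28228 characters left out ...]
5), np.int64(188)) [ 611. -182.    1.] [165 129  86] (np.int64(256), np.int64(188)) [ 608. -184.   -0.] [176 138  89] (np.int64(241), np.int64(189)) [ 643. -123.   22.] [88 77 55] (np.int64(242), np.int64(189)) [628. -82.  44.] [80 71 52] (np.int64(256), np.int64(189)) [ 597. -138.   20.] [131 110  85] (np.int64(241), np.int64(190)) [ 642. -120.   20.] [89 77 55] (np.int64(242), np.int64(190)) [628. -84.  39.] [79 69 51] (np.int64(241), np.int64(191)) [ 639. -111.   21.] [89 78 56] (np.int64(242), np.int64(191)) [628. -83.  36.] [82 71 53] (np.int64(241), np.int64(192)) [ 638. -107.   19.] [87 76 55] (np.int64(242), np.int64(192)) [628. -84.  32.] [80 70 53] [ 673. -265.    3.] [620.  -88.4]
```

Request:
{"op": "drive_tool", "data": {
  "series": "0 0 0 0 0 0 1;0 0 0 0 0 0 1;0 0 0 0 0 0 1"
}}

```text
t: 3.03
eef_pos: [0.6553, 0.1549, 0.0863]
orientation: [120.9, 89.9, 4.8]
contact_force: [-0.1, 0.3, -0.7]
gripper_width: 0.0954
```

```bash
python3 - <<'E'
from h import *
plan((656.5,158.8,83,-26))
c=load("top0"); f=c["frame"].astype(int)
m=(f[:,:,0]-f[:,:,2]>45)
for n,u,v,ctr in(("s1",317,144,(638.2,35.2)),("s2",362,151,(620,-88.4))):
    w=np.zeros(m.shape,bool); w[v-10:v+10,u-10:u+10]=1
    vv,uu=np.nonzero(m&w); q=plane(c,np.c_[uu,vv],.044)[:,:2]*1e3
    print(n,[tuple(map(int,x)) for x in np.c_[uu,vv,np.round(q),(f[vv,uu,0]-f[vv,uu,2])]][:12])
    if len(uu):wt=(f[vv,uu,0]-f[vv,uu,2]-40);d=np.average(q,axis=0,weights=wt)-ctr; print(d,np.degrees(np.arctan2(d[1],d[0])))
E
```

```text
t3.03 at [655.3 154.9  86.3] yaw-26.1 tilt [0.002 0.   ] F [-0.1  0.3 -0.7] w0.0954
(656.5, 158.8, 83, -26) -> [ 0.33 -0.07 -0.4 ] [-0.09 -0.07 -0.12] rows>=0.1
s1 [(315, 140, 655, 37, 57), (316, 140, 655, 34, 88), (317, 140, 655, 31, 52), (316, 141, 652, 34, 59)]
[16.38452481 -0.83568154] -2.919802098911717Traceback (most recent call last):
  File "<stdin>", line 7, in <module>
  File "h.py", line 8, in plane
    o,d=ray(c,uv); return o+d*((z-o[2])/d[:,2])[:,None]
        ~~~^^^^^^
  File "h.py", line 4, in ray
    p=cv2.undistortPoints(np.array(uv,float).reshape(-1,1,2),np.array(c["camera_matrix"]),np.array(c["dist_coeffs"])).reshape(-1,2)
      ~~~~~~~~~~~~~~~~~~~^^^^^^^^^^^^^^^^^^^^^^^^^^^^^^^^^^^^^^^^^^^^^^^^^^^^^^^^^^^^^^^^^^^^^^^^^^^^^^^^^^^^^^^^^^^^
cv2.error: OpenCV(4.12.0) /io/opencv/modules/calib3d/src/undistort.dispatch.cpp:347: error: (-215:Assertion failed) CV_IS_MAT(_src) && CV_IS_MAT(_dst) && (_src->rows == 1 || _src->cols == 1) && (_dst->rows == 1 || _dst->cols == 1) && _src->cols + _src->rows - 1 == _dst->rows + _dst->cols - 1 && (CV_MAT_TYPE(_src->type) == CV_32FC2 || CV_MAT_TYPE(_src->type) == CV_64FC2) && (CV_MAT_TYPE(_dst->type) == CV_32FC2 || CV_MAT_TYPE(_dst->type) == CV_64FC2) in function 'cvUndistortPointsInternal'
```

Request:
{"op": "drive_tool", "data": {
  "series": "0.33 -0.07 -0.4 0 0 0 1;0.33 -0.07 -0.4 0 0 0 1;0.33 -0.07 -0.4 0 0 0 1;0.33 -0.07 -0.4 0 0 0 0;0.33 -0.07 -0.4 0 0 0 0;0.33 -0.07 -0.4 0 0 0 0;0.33 -0.07 -0.4 0 0 0 0;0.33 -0.07 -0.4 0 0 0 0"
}}

```text
t: 3.7
eef_pos: [0.6559, 0.1588, 0.0813]
orientation: [15.9, 90.0, -100.2]
contact_force: [0.3, 0.1, -0.1]
gripper_width: 0.0673
```

Request:
{"op": "drive_tool", "data": {
  "series": "0 0 0 0 0 0 0;0 0 0 0 0 0 0;0 0 0 0 0 0 0;0 0 0 0 0 0 0;0 0 0 0 0 0 0;0 0 0 0 0 0 0"
}}

```text
t: 4.2
eef_pos: [0.6559, 0.1588, 0.0813]
orientation: [-0.9, 90.0, -117.0]
contact_force: [0.3, 0.7, 0.2]
gripper_width: 0.0444
```

```bash
python3 - <<'E'
from h import *
plan((656.5,158.8,200,-26))
E
```

```text
t4.20 at [655.9 158.8  81.3] yaw-26.1 tilt [-0. -0.] F [0.3 0.7 0.2] w0.0444
(656.5, 158.8, 200, -26) -> [-11.87   0.06  -0.02] [-0.09  0.01  0.  ] rows>=2.8
```

Request:
{"op": "drive_tool", "data": {
  "series": "-2 0 0 0 0 0 0;-4.5 0 0 0 0 0 0;-7 0 0 0 0 0 0;-9.5 0 0 0 0 0 0;-11.5 0 0 0 0 0 0;-11.9 0 0 0 0 0 0;-11.9 0 0 0 0 0 0"
}}

```text
t: 4.78
eef_pos: [0.6561, 0.1589, 0.2011]
orientation: [121.6, 89.9, 5.5]
contact_force: [0.6, 0.8, -3.4]
gripper_width: 0.0439
```

```bash
python3 - <<'E'
from h import *
plan((484,402,200,-5),(484,402,70,-5))
E
```

```text
t4.78 at [656.1 158.9 201.1] yaw-26.1 tilt [0.002 0.   ] F [ 0.6  0.8 -3.4] w0.0439
(484, 402, 200, -5) -> [  0.08 -26.15 -14.26] [-21.1   -0.04  -0.1 ] rows>=7.1
(484, 402, 70, -5) -> [13.  0.  0.] [0. 0. 0.] rows>=3.1
```

Request:
{"op": "drive_tool", "data": {
  "series": "0.1 -3.5 -1.9 -3 0 0 0;0.1 -7 -3.8 -6 0 0 0;0.1 -10.5 -5.7 -9 0 0 0;0.1 -14 -7.6 -12 0 0 0;0.1 -17.5 -9.5 -15 0 0 0;0.1 -21 -11.4 -18 0 0 0;0.1 -24.5 -13.3 -20 0 0 0;0.1 -26.2 -14.3 -21 0 0 0"
}}

```text
t: 5.45
eef_pos: [0.4801, 0.4051, 0.1972]
orientation: [-61.4, 89.8, -156.2]
contact_force: [1.0, 0.6, -2.4]
gripper_width: 0.0438
```

Request:
{"op": "drive_tool", "data": {
  "series": "0 0 0 0 0 0 0;3 0 0 0 0 0 0;6 0 0 0 0 0 0;9 0 0 0 0 0 0;11.5 0 0 0 0 0 0;11.5 0 0 0 0 0 0;11.5 0 0 0 0 0 0"
}}

```text
t: 6.03
eef_pos: [0.4831, 0.4015, 0.0825]
orientation: [-48.4, 89.8, -143.5]
contact_force: [-0.5, 0.9, -2.4]
gripper_width: 0.0442
```

```bash
python3 - <<'E'
from h import *
plan((484,402,68.5,-5)); snap("side","side2")
E
```

```text
t6.03 at [483.1 401.5  82.5] yaw-5.1 tilt [-0.003 -0.002] F [-0.5  0.9 -2.4] w0.0442
(484, 402, 68.5, -5) -> [ 1.4   0.09 -0.06] [-0.13  0.16  0.18] rows>=0.3
```

View pics/side2.png

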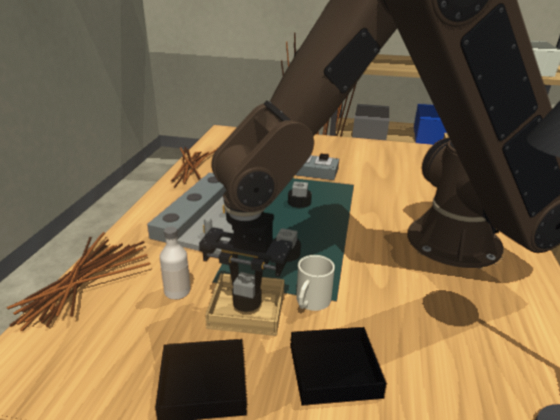

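The worn roller hangs inside the plywood tray at (247,295), clear of the mug and bottle. I'll lower it, let go and rise.

Request:
{"op": "drive_tool", "data": {
  "series": "0.7 0 0 0 0 0 0;1.4 0 0 0 0 0 0;1.4 0 0 0 0 0 0;1.4 0 0 0 0 0 0.85;1.4 0 0 0 0 0 0.85;1.4 0 0 0 0 0 0.85;1.4 0 0 0 0 0 0.85;1.4 0 0 0 0 0 0.85"
}}

```text
t: 6.75
eef_pos: [0.4836, 0.4026, 0.0707]
orientation: [120.7, 90.0, 25.6]
contact_force: [-1.0, -0.1, 0.2]
gripper_width: 0.0718
```

Request:
{"op": "drive_tool", "data": {
  "series": "0 0 0 0 0 0 0.85;0 0 0 0 0 0 0.85;-3 0 0 0 0 0 0.85;-7 0 0 0 0 0 0.85;-11 0 0 0 0 0 0.85;-13 0 0 0 0 0 0.85;-13 0 0 0 0 0 0.85;-13 0 0 0 0 0 0.85"
}}

```text
t: 7.42
eef_pos: [0.4836, 0.4026, 0.2013]
orientation: [126.9, 89.9, 31.9]
contact_force: [-0.4, 0.2, -1.0]
gripper_width: 0.081
```

```bash
cat >> h.py <<'E'
def hub(c,x,y,z,r=.05):
    """square hub top near (x,y) m at height z: centre mm, sizes, angle in (-45,45]"""
    P=cloud(c); m=(abs(P[:,:,2]-z)<.007)&(np.hypot(P[:,:,0]-x,P[:,:,1]-y)<r)
    v,u=np.nonzero(m)
    if len(u)<30: return None
    Q=plane(c,np.c_[u,v],z)[:,:2]*1e3
    r=cv2.minAreaRect(Q.astype(np.float32)); a=(r[2]+45)%90-45
    return np.round(r[0],1),np.round(r[1],1),round(a,1),len(u)
E
python3 - <<'E'
from h import *
c=snap("top","top3")
print("A",hub(c,.440,.169,.062,.1),"B",hub(c,.451,-.115,.062,.1)); print("worn",hub(c,.484,.402,.068))
plan((440,169.4,200,-6),(440,169.4,63,-6))
E
```

```text
A (array([439.8, 169.4]), array([41.8, 43.8]), -6.0, 182) B (array([ 451.1, -115.5]), array([42.8, 40.7]), 1.0, 171)
worn (array([490.4, 381.5]), array([41. , 16.8]), 25.2, 57)
t7.47 at [483.2 402.3 199.9] yaw-5.1 tilt [-0. -0.] F [ 0.4  0.6 -0.6] w0.0809
(440, 169.4, 200, -6) -> [-0.   -2.24 23.59] [0.91 0.02 0.01] rows>=5.7
(440, 169.4, 63, -6) -> [13.7  0.   0. ] [0. 0. 0.] rows>=3.3
```

Request:
{"op": "drive_tool", "data": {
  "series": "0 -0.4 4 0 0 0 1;0 -0.8 8 0 0 0 1;0 -1.2 12 0 0 0 1;0 -1.6 16 0 0 0 1;0 -2 20 1 0 0 1;0 -2.2 23.6 1 0 0 1;0 -2.2 23.6 1 0 0 1;0 -2.2 23.6 1 0 0 1"
}}

```text
t: 8.13
eef_pos: [0.4402, 0.168, 0.1993]
orientation: [-69.5, 89.9, -165.8]
contact_force: [-0.1, 0.3, -1.3]
gripper_width: 0.095
```

Request:
{"op": "drive_tool", "data": {
  "series": "0 0 0 0 0 0 1;3 0 0 0 0 0 1;6.5 0 0 0 0 0 1;10 0 0 0 0 0 1;12 0 0 0 0 0 1;12 0 0 0 0 0 1;12 0 0 0 0 0 1;12 0 0 0 0 0 1"
}}

```text
t: 8.8
eef_pos: [0.4411, 0.1702, 0.081]
orientation: [103.8, 90.0, 7.8]
contact_force: [0.4, -0.3, 1.6]
gripper_width: 0.0951
```

```bash
python3 - <<'E'
from h import *
plan((439.8,169.4,62.5,-6))
c=camera("side"); print("A",hub(c,.440,.169,.062,.06))
E
```

```text
t8.80 at [441.1 170.2  81. ] yaw-6.0 tilt [0.001 0.   ] F [ 0.4 -0.3  1.6] w0.0951
(439.8, 169.4, 62.5, -6) -> [ 1.85 -0.12  0.09] [-0.03 -0.01 -0.04] rows>=0.4
A (array([441.8, 175.4]), array([ 55. , 107.8]), -7.1, 212)
```

Request:
{"op": "drive_tool", "data": {
  "series": "1 -0.1 0.1 0 0 0 1;1.8 -0.1 0.1 0 0 0 1;1.8 -0.1 0.1 0 0 0 1;1.8 -0.1 0.1 0 0 0 0;1.8 -0.1 0.1 0 0 0 0;1.8 -0.1 0.1 0 0 0 0;1.8 -0.1 0.1 0 0 0 0;1.8 -0.1 0.1 0 0 0 0"
}}

```text
t: 9.52
eef_pos: [0.4397, 0.1685, 0.0626]
orientation: [97.0, 90.0, 0.9]
contact_force: [0.3, -0.4, 0.1]
gripper_width: 0.0671
```

Request:
{"op": "drive_tool", "data": {
  "series": "0 0 0 0 0 0 0;0 0 0 0 0 0 0;0 0 0 0 0 0 0;0 0 0 0 0 0 0;0 0 0 0 0 0 0;0 0 0 0 0 0 0"
}}

```text
t: 10.02
eef_pos: [0.4394, 0.1685, 0.0623]
orientation: [-58.9, 90.0, -155.0]
contact_force: [-1.9, -0.9, 1.5]
gripper_width: 0.0439
```

```bash
python3 - <<'E'
from h import *
plan((439.8,169.4,200,-6),(656.2,158.8,200,-26))
E
```

```text
t10.02 at [439.4 168.5  62.3] yaw-6.1 tilt [-0. -0.] F [-1.9 -0.9  1.5] w0.0439
(439.8, 169.4, 200, -6) -> [-13.77   0.03  -0.09] [-0.09  0.01  0.02] rows>=3.3
(656.2, 158.8, 200, -26) -> [ 0.   21.63 -1.21] [20.  0.  0.] rows>=5.2
```

Request:
{"op": "drive_tool", "data": {
  "series": "-2 0 0 0 0 0 0;-5 0 0 0 0 0 0;-8.5 0 0 0 0 0 0;-12 0 0 0 0 0 0;-13.8 0 0 0 0 0 0;-13.8 0 0 0 0 0 0"
}}

```text
t: 10.52
eef_pos: [0.4406, 0.1688, 0.2035]
orientation: [108.3, 89.7, 12.2]
contact_force: [-0.2, 0.9, -4.1]
gripper_width: 0.0439
```

Request:
{"op": "drive_tool", "data": {
  "series": "0 3.5 -0.2 3 0 0 0;0 7.2 -0.4 6 0 0 0;0 10.8 -0.6 10 0 0 0;0 14.4 -0.8 13 0 0 0;0 18 -1 16 0 0 0;0 21 -1.2 20 0 0 0;0 21.6 -1.2 20 0 0 0;0 21.6 -1.2 20 0 0 0"
}}

```text
t: 11.18
eef_pos: [0.6564, 0.1569, 0.1967]
orientation: [-53.1, 89.8, -169.3]
contact_force: [-0.2, -0.3, -4.4]
gripper_width: 0.0433
```

Request:
{"op": "drive_tool", "data": {
  "series": "0 0 0 0 0 0 0;2 0 0 0 0 0 0;4 0 0 0 0 0 0;5 0 0 0 0 0 0;5 0 0 0 0 0 0;5 0 0 0 0 0 0"
}}

```text
t: 11.68
eef_pos: [0.655, 0.1577, 0.1502]
orientation: [-53.2, 89.9, -169.3]
contact_force: [0.2, 0.7, -3.9]
gripper_width: 0.0437
```

```bash
python3 - <<'E'
from h import *
plan((656,158,145,-26),(656,158,108,-26),(656,158,82,-26))
c=snap("top","top4")
print("worn",hub(c,.484,.402,.068,.06),"B",hub(c,.451,-.115,.062,.1))
E
```

```text
t11.68 at [655.  157.7 150.2] yaw-26.1 tilt [-0.001 -0.   ] F [ 0.2  0.7 -3.9] w0.0437
(656, 158, 145, -26) -> [ 0.52  0.07 -0.07] [-0.06  0.03  0.05] rows>=0.1
(656, 158, 108, -26) -> [3.7 0.  0. ] [0. 0. 0.] rows>=0.9
(656, 158, 82, -26) -> [2.6 0.  0. ] [0. 0. 0.] rows>=0.6
worn (array([484.7, 400.3]), array([44.3, 44.3]), -6.1, 197) B (array([ 451.2, -116.6]), array([43.2, 37.9]), 0.3, 171)
```

Worn roller is confirmed in the tray at (484.7, 400.3). Lowering A onto the stub.

Request:
{"op": "drive_tool", "data": {
  "series": "1 0.07 -0.07 0 0 0 0;2 0.07 -0.07 0 0 0 0;2.8 0.07 -0.07 0 0 0 0;3.5 0.07 -0.07 0 0 0 0;3.9 0.07 -0.07 0 0 0 0;3.9 0.07 -0.07 0 0 0 0;3.9 0.07 -0.07 0 0 0 0"
}}

```text
t: 12.32
eef_pos: [0.6565, 0.1578, 0.111]
orientation: [-40.0, 90.0, -156.1]
contact_force: [-0.2, 0.3, -3.8]
gripper_width: 0.0437
```

Request:
{"op": "drive_tool", "data": {
  "series": "0.4 0 0 0 0 0 0;0.8 0 0 0 0 0 0;1.2 0 0 0 0 0 0;1.2 0 0 0 0 0 0;1.2 0 0 0 0 0 0"
}}

```text
t: 12.73
eef_pos: [0.6565, 0.1578, 0.099]
orientation: [-40.2, 90.0, -156.3]
contact_force: [0.2, -0.8, -4.3]
gripper_width: 0.0436
```

```bash
python3 - <<'E'
from h import *
plan((656,158,82,-26))
E
```

```text
t12.73 at [656.5 157.8  99. ] yaw-26.1 tilt [-0. -0.] F [ 0.2 -0.8 -4.3] w0.0436
(656, 158, 82, -26) -> [ 1.7  -0.05  0.  ] [-0.09  0.02  0.02] rows>=0.4
```

The keyway has engaged: the roller is 7 mm below the key top with no contact force. Going home.

Request:
{"op": "drive_tool", "data": {
  "series": "0.5 0 0 0 0 0 0;1 0 0 0 0 0 0;1.4 0 0 0 0 0 0;1.7 0 0 0 0 0 0;1.75 0 0 0 0 0 0;1.75 0 0 0 0 0 0"
}}

```text
t: 13.23
eef_pos: [0.6564, 0.1578, 0.0823]
orientation: [23.4, 90.0, -92.7]
contact_force: [-3.4, -1.1, 3.0]
gripper_width: 0.0438
```

```bash
python3 - <<'E'
from h import *
plan((656,158,82,-26))
E
```

```text
t13.23 at [656.4 157.8  82.3] yaw-26.1 tilt [-0. -0.] F [-3.4 -1.1  3. ] w0.0438
(656, 158, 82, -26) -> [ 0.03 -0.05  0.  ] [-0.09  0.01 -0.  ] rows>=0.0
```

Seated at 82.3 mm, with weight transferred to the plate. Letting go, rising and moving to B.

Request:
{"op": "drive_tool", "data": {
  "series": "0 0 0 0 0 0 0.8;0 0 0 0 0 0 0.8;0 0 0 0 0 0 0.8;0 0 0 0 0 0 0.8;0 0 0 0 0 0 0.8;0 0 0 0 0 0 0.8;-2 0 0 0 0 0 0.8;-5 0 0 0 0 0 0.8"
}}

```text
t: 13.9
eef_pos: [0.6553, 0.1576, 0.1296]
orientation: [-55.2, 89.7, -171.3]
contact_force: [1.5, -1.2, -0.5]
gripper_width: 0.0759
```

Request:
{"op": "drive_tool", "data": {
  "series": "-3 0 0 0 0 0 1;-6 0 0 0 0 0 1;-7 0 0 0 0 0 1;-7 0 0 0 0 0 1;-7 0 0 0 0 0 1"
}}

```text
t: 14.32
eef_pos: [0.6563, 0.1578, 0.2013]
orientation: [-13.6, 90.0, -129.7]
contact_force: [-0.9, 1.0, -1.1]
gripper_width: 0.0949
```

```bash
python3 - <<'E'
from h import *
plan((553,21,200,-12),(451.1,-115.5,200,1),(451.1,-115.5,80,1))
E
```

```text
t14.32 at [656.3 157.8 201.3] yaw-26.1 tilt [-0. -0.] F [-0.9  1.  -1.1] w0.0949
(553, 21, 200, -12) -> [ 0.13 -3.26 16.83] [-1.409e+01  1.000e-02  0.000e+00] rows>=4.1
(451.1, -115.5, 200, 1) -> [ 0.   -7.13 15.47] [-13.   0.   0.] rows>=4.1
(451.1, -115.5, 80, 1) -> [12.  0.  0.] [0. 0. 0.] rows>=2.9
```

Request:
{"op": "drive_tool", "data": {
  "series": "0.1 -0.8 4 -4 0 0 1;0.1 -1.5 8 -7 0 0 1;0.1 -2.3 12 -11 0 0 1;0.1 -3.2 16 -14 0 0 1;0.1 -3.3 16.8 -14 0 0 1;0.1 -3.3 16.8 -14 0 0 1"
}}

```text
t: 14.82
eef_pos: [0.5514, 0.0198, 0.1995]
orientation: [-78.3, 89.8, 179.4]
contact_force: [0.7, 1.5, -0.6]
gripper_width: 0.0952
```

Request:
{"op": "drive_tool", "data": {
  "series": "0 -1.7 3.7 -4 0 0 1;0 -3.5 7.5 -7 0 0 1;0 -5.3 11.5 -10 0 0 1;0 -7.1 15.5 -13 0 0 1;0 -7.1 15.5 -13 0 0 1;0 -7.1 15.5 -13 0 0 1;0 -7.1 15.5 -13 0 0 1"
}}

```text
t: 15.4
eef_pos: [0.452, -0.1148, 0.2003]
orientation: [-148.1, 90.0, 122.7]
contact_force: [0.1, -0.5, 0.2]
gripper_width: 0.0952
```

```bash
python3 - <<'E'
from h import *
plan((451.1,-115.5,80,1),(451.1,-115.5,62.5,1))
c=snap("top","top5"); print("A home",hub(c,.656,.158,.082,.05))
c=snap("side","side5"); P=cloud(c); m=(abs(P[:,:,2]-.062)<.004)&(np.hypot(P[:,:,0]-.451,P[:,:,1]+.115)<.04); print("B side mean",np.round(P[m].mean(0)*1e3,1),m.sum())
m=(abs(P[:,:,2]-.082)<.004)&(np.hypot(P[:,:,0]-.656,P[:,:,1]-.158)<.04); print("A side mean",np.round(P[m].mean(0)*1e3,1),m.sum())
E
```

```text
t15.40 at [ 452.  -114.8  200.3] yaw0.8 tilt [-0.  0.] F [ 0.1 -0.5  0.2] w0.0952
(451.1, -115.5, 80, 1) -> [12.03 -0.09  0.07] [-0.2  -0.02  0.01] rows>=2.9
(451.1, -115.5, 62.5, 1) -> [1.75 0.   0.  ] [0. 0. 0.] rows>=0.4
A home (array([657.7, 157.9]), array([41.8, 45.2]), -25.1, 197)
B side mean [ 450.  -113.4   61.9] 92
A side mean [654.8 162.3  81.6] 135
```

A is home, with its hub top at about 82 mm and yaw −25°. B has not moved, so I'll grasp it.

Request:
{"op": "drive_tool", "data": {
  "series": "3 -0.1 0.1 0 0 0 1;6 -0.1 0.1 0 0 0 1;9.5 -0.1 0.1 0 0 0 1;12 -0.1 0.1 0 0 0 1;13.2 -0.1 0.1 0 0 0 1;13.7 -0.1 0.1 0 0 0 1;13.7 -0.1 0.1 0 0 0 1;13.7 -0.1 0.1 0 0 0 1"
}}

```text
t: 16.17
eef_pos: [0.4508, -0.1157, 0.0641]
orientation: [58.4, 90.0, -30.6]
contact_force: [-1.0, 0.2, 1.1]
gripper_width: 0.0952
```

```bash
python3 - <<'E'
from h import *
plan((451.1,-115.5,62.5,1))
E
```

```text
t16.17 at [ 450.8 -115.7   64.1] yaw1.0 tilt [ 0. -0.] F [-1.   0.2  1.1] w0.0952
(451.1, -115.5, 62.5, 1) -> [ 0.16  0.03 -0.02] [-0.04  0.01 -0.02] rows>=0.0
```

Request:
{"op": "drive_tool", "data": {
  "series": "0.15 0 0 0 0 0 1;0.15 0 0 0 0 0 0;0.15 0 0 0 0 0 0;0.15 0 0 0 0 0 0;0.15 0 0 0 0 0 0;0.15 0 0 0 0 0 0;0.15 0 0 0 0 0 0;0.15 0 0 0 0 0 0"
}}

```text
t: 16.83
eef_pos: [0.4501, -0.1163, 0.0624]
orientation: [32.1, 90.0, -57.0]
contact_force: [-0.1, -0.6, 0.9]
gripper_width: 0.0539
```

Request:
{"op": "drive_tool", "data": {
  "series": "0 0 0 0 0 0 0;0 0 0 0 0 0 0;0 0 0 0 0 0 0;0 0 0 0 0 0 0;0 0 0 0 0 0 0"
}}

```text
t: 17.25
eef_pos: [0.4503, -0.1163, 0.0623]
orientation: [58.3, 90.0, -30.8]
contact_force: [1.2, -0.2, -0.4]
gripper_width: 0.0441
```

```bash
python3 - <<'E'
from h import *
plan((451.1,-115.5,200,1),(638,35,200,-3),(638,35,145,-3))
E
```

```text
t17.25 at [ 450.3 -116.3   62.3] yaw0.9 tilt [ 0. -0.] F [ 1.2 -0.2 -0.4] w0.0441
(451.1, -115.5, 200, 1) -> [-13.77   0.09  -0.08] [-0.1   0.01 -0.02] rows>=3.3
(638, 35, 200, -3) -> [  0.    18.95 -14.72] [4. 0. 0.] rows>=5.8
(638, 35, 145, -3) -> [5.5 0.  0. ] [0. 0. 0.] rows>=1.3
```

Request:
{"op": "drive_tool", "data": {
  "series": "-2 0 0 0 0 0 0;-5 0 0 0 0 0 0;-8.5 0 0 0 0 0 0;-12 0 0 0 0 0 0;-13.8 0 0 0 0 0 0;-13.8 0 0 0 0 0 0"
}}

```text
t: 17.75
eef_pos: [0.4509, -0.1165, 0.2036]
orientation: [65.6, 89.7, -23.4]
contact_force: [-0.0, 0.4, -3.2]
gripper_width: 0.0445
```

Request:
{"op": "drive_tool", "data": {
  "series": "0 2.7 -2.1 1 0 0 0;0 5.4 -4.2 1 0 0 0;0 8.1 -6.3 2 0 0 0;0 10.8 -8.4 2 0 0 0;0 13.5 -10.5 3 0 0 0;0 16.2 -12.6 4 0 0 0;0 19 -14.7 4 0 0 0;0 19 -14.7 4 0 0 0"
}}

```text
t: 18.42
eef_pos: [0.6407, 0.0372, 0.1977]
orientation: [-141.5, 89.9, 125.5]
contact_force: [-0.4, -0.5, -4.4]
gripper_width: 0.0439
```

Request:
{"op": "drive_tool", "data": {
  "series": "0 0 0 0 0 0 0;2 0 0 0 0 0 0;4 0 0 0 0 0 0;5 0 0 0 0 0 0;5 0 0 0 0 0 0;5 0 0 0 0 0 0"
}}

```text
t: 18.92
eef_pos: [0.6372, 0.0332, 0.1499]
orientation: [-84.5, 89.9, -177.6]
contact_force: [0.6, 0.2, -2.6]
gripper_width: 0.0439
```

```bash
python3 - <<'E'
from h import *
plan((638,34.5,145,-3),(638,34.5,111,-3))
c=snap("side","side6"); cv2.imwrite('pics/v6.png',cv2.resize(c["frame"][130:280,130:330,::-1],(800,600),interpolation=cv2.INTER_CUBIC))
E
```

```text
t18.92 at [637.2  33.2 149.9] yaw-3.1 tilt [-0.002 -0.   ] F [ 0.6  0.2 -2.6] w0.0439
(638, 34.5, 145, -3) -> [ 0.49  0.07 -0.13] [-0.13  0.01  0.09] rows>=0.1
(638, 34.5, 111, -3) -> [3.4 0.  0. ] [0. 0. 0.] rows>=0.8
```

View pics/v6.png

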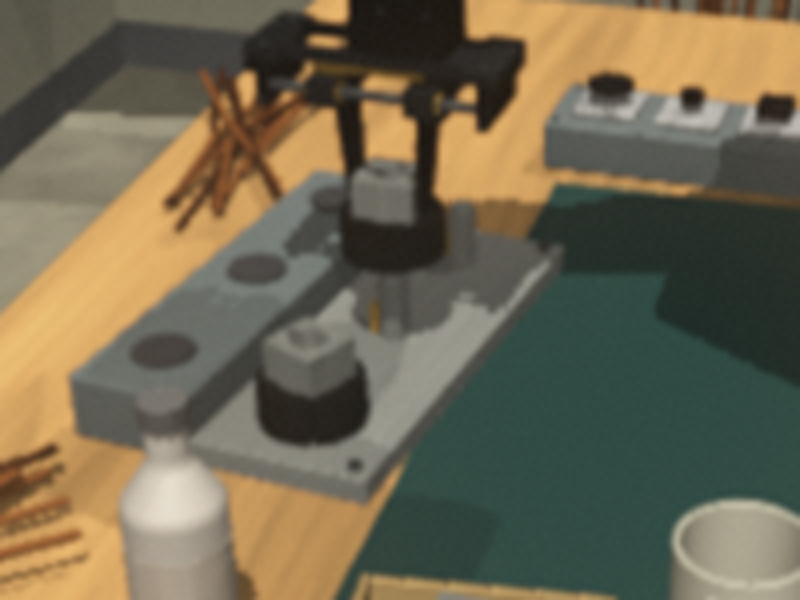

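A sits flat at (310,390). B hangs over the middle stub at (395,290), whose brass key is at (375,315).

Request:
{"op": "drive_tool", "data": {
  "series": "1 0.07 -0.13 0 0 0 0;2 0.07 -0.13 0 0 0 0;2.8 0.07 -0.13 0 0 0 0;3.5 0.07 -0.13 0 0 0 0;3.9 0.07 -0.13 0 0 0 0;3.9 0.07 -0.13 0 0 0 0;3.9 0.07 -0.13 0 0 0 0"
}}

```text
t: 19.55
eef_pos: [0.6385, 0.035, 0.1111]
orientation: [-74.5, 90.0, -167.6]
contact_force: [-1.6, 0.2, -3.1]
gripper_width: 0.0439
```

Request:
{"op": "drive_tool", "data": {
  "series": "0.3 0 0 0 0 0 0;0.6 0 0 0 0 0 0;0.8 0 0 0 0 0 0;0.8 0 0 0 0 0 0;0.8 0 0 0 0 0 0"
}}

```text
t: 19.97
eef_pos: [0.6385, 0.035, 0.1033]
orientation: [-44.8, 90.0, -137.9]
contact_force: [0.4, 0.1, -2.7]
gripper_width: 0.044
```

```bash
python3 - <<'E'
from h import *
plan((638,34.5,82.3,-3))
E
```

```text
t19.97 at [638.5  35.  103.3] yaw-3.1 tilt [-0. -0.] F [ 0.4  0.1 -2.7] w0.0440
(638, 34.5, 82.3, -3) -> [ 2.1  -0.05  0.05] [-0.1  0.   0. ] rows>=0.5
```

Request:
{"op": "drive_tool", "data": {
  "series": "0.3 0 0 0 0 0 0;0.5 0 0 0 0 0 0;0.7 0 0 0 0 0 0;0.7 0 0 0 0 0 0"
}}

```text
t: 20.3
eef_pos: [0.6383, 0.035, 0.0958]
orientation: [-83.3, 90.0, -176.4]
contact_force: [-1.0, 0.3, -2.5]
gripper_width: 0.044
```

```bash
python3 - <<'E'
from h import *
plan((638,34.5,82.3,-3))
E
```

```text
t20.30 at [638.3  35.   95.8] yaw-3.1 tilt [-0.001 -0.   ] F [-1.   0.3 -2.5] w0.0440
(638, 34.5, 82.3, -3) -> [ 1.35 -0.03  0.05] [-0.09  0.01  0.04] rows>=0.3
```

Engaged again. Going fully home.

Request:
{"op": "drive_tool", "data": {
  "series": "0.5 0 0 0 0 0 0;1 0 0 0 0 0 0;1.3 0 0 0 0 0 0;1.4 0 0 0 0 0 0;1.4 0 0 0 0 0 0"
}}

```text
t: 20.72
eef_pos: [0.6384, 0.035, 0.0823]
orientation: [-71.9, 90.0, -165.0]
contact_force: [-2.6, -0.2, -0.1]
gripper_width: 0.0437
```

```bash
python3 - <<'E'
from h import *
plan((638,34.5,82.3,-3))
E
```

```text
t20.72 at [638.4  35.   82.3] yaw-3.1 tilt [-0. -0.] F [-2.6 -0.2 -0.1] w0.0437
(638, 34.5, 82.3, -3) -> [-0.   -0.03  0.05] [-0.09  0.01  0.03] rows>=0.0
```

Request:
{"op": "drive_tool", "data": {
  "series": "0 0 0 0 0 0 0.8;0 0 0 0 0 0 0.8;0 0 0 0 0 0 0.8;0 0 0 0 0 0 0.8;0 0 0 0 0 0 0.8;0 0 0 0 0 0 0.8;-2 0 0 0 0 0 0.8;-5 0 0 0 0 0 0.8"
}}

```text
t: 21.38
eef_pos: [0.6373, 0.035, 0.1304]
orientation: [-88.4, 89.7, 178.5]
contact_force: [0.6, 0.0, 0.2]
gripper_width: 0.0761
```

Request:
{"op": "drive_tool", "data": {
  "series": "-3 0 0 0 0 0 0.8;-6 0 0 0 0 0 0.8;-7 0 0 0 0 0 0.8;-7 0 0 0 0 0 0.5;-7 0 0 0 0 0 0"
}}

```text
t: 21.8
eef_pos: [0.6383, 0.035, 0.2018]
orientation: [13.4, 90.0, -79.7]
contact_force: [0.1, -0.4, -0.6]
gripper_width: 0.0677
```

```bash
python3 - <<'E'
from h import *
plan((530,-160,200,-30),(406.5,-354.3,180,-45),(406.5,-354.3,110,-45))
E
```

```text
t21.80 at [638.3  35.  201.8] yaw-3.1 tilt [ 0. -0.] F [ 0.1 -0.4 -0.6] w0.0677
(530, -160, 200, -30) -> [ 0.19 -9.76 20.06] [ 2.691e+01  1.000e-02 -0.000e+00] rows>=5.3
(406.5, -354.3, 180, -45) -> [ 2.   -0.98 23.  ] [15.  0.  0.] rows>=5.5
(406.5, -354.3, 110, -45) -> [7. 0. 0.] [0. 0. 0.] rows>=1.7
```

Request:
{"op": "drive_tool", "data": {
  "series": "0.2 -1.6 3.4 5 0 0 0;0.2 -3.2 6.7 9 0 0 0;0.2 -5 10 14 0 0 0;0.2 -6.6 13.4 18 0 0 0;0.2 -8.2 16.7 23 0 0 0;0.2 -9.8 20 27 0 0 0;0.2 -9.8 20 27 0 0 0;0.2 -9.8 20 27 0 0 0"
}}

```text
t: 22.47
eef_pos: [0.5287, -0.1606, 0.1987]
orientation: [-82.9, 89.8, 156.8]
contact_force: [-0.1, -1.4, -0.4]
gripper_width: 0.0146
```

Request:
{"op": "drive_tool", "data": {
  "series": "0.3 -0.2 4 3 0 0 0;0.7 -0.3 8 5 0 0 0;1 -0.5 12 8 0 0 0;1.4 -0.7 16 10 0 0 0;1.7 -0.8 20 13 0 0 0;2 -1 23 15 0 0 0;2 -1 23 15 0 0 0;2 -1 23 15 0 0 0"
}}

```text
t: 23.13
eef_pos: [0.4057, -0.3534, 0.179]
orientation: [-96.7, 89.9, 128.2]
contact_force: [0.1, -0.6, -0.3]
gripper_width: 0.0003
```

```bash
python3 - <<'E'
from h import *
plan((406.5,-354.3,110,-45),(406.5,-354.3,88.5,-45))
c=snap("top","top7"); print("A",hub(c,.656,.158,.082,.05),"B",hub(c,.638,.035,.082,.05),"worn",hub(c,.484,.402,.068,.05))
d=snap("side","side7"); P=cloud(d)
for n,x,y in(("A",.656,.158),("B",.638,.035)):
    m=(abs(P[:,:,2]-.082)<.01)&(np.hypot(P[:,:,0]-x,P[:,:,1]-y)<.028); print(n,"z",np.round(np.percentile(P[m][:,2],[50,75,90])*1e3,1))
a=cv2.resize(c["frame"][100:190,235:395,::-1],(800,450),interpolation=cv2.INTER_CUBIC); cv2.imwrite('pics/v7.png',a)
E
```

```text
t23.13 at [ 405.7 -353.4  179. ] yaw-45.1 tilt [-0.001  0.002] F [ 0.1 -0.6 -0.3] w0.0003
(406.5, -354.3, 110, -45) -> [6.9  0.14 0.01] [-0.13 -0.01  0.12] rows>=1.7
(406.5, -354.3, 88.5, -45) -> [2.15 0.   0.  ] [0. 0. 0.] rows>=0.5
A (array([657.7, 157.9]), array([41.8, 45.2]), -25.1, 194) B (array([638.8,  34.6]), array([43.6, 42.6]), 0.6, 191) worn (array([484.7, 400.3]), array([44.3, 44.3]), -6.1, 196)
A z [80.9 82.3 83.3]
B z [80.7 81.9 82.9]
```

View pics/v7.png

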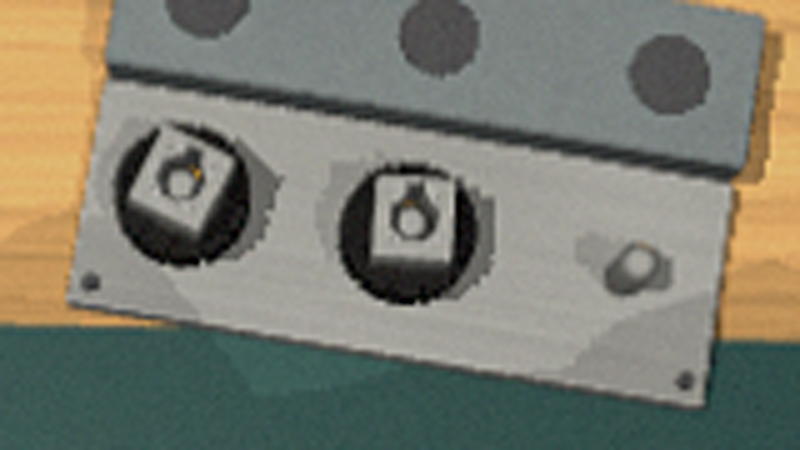

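View pics/side7.png

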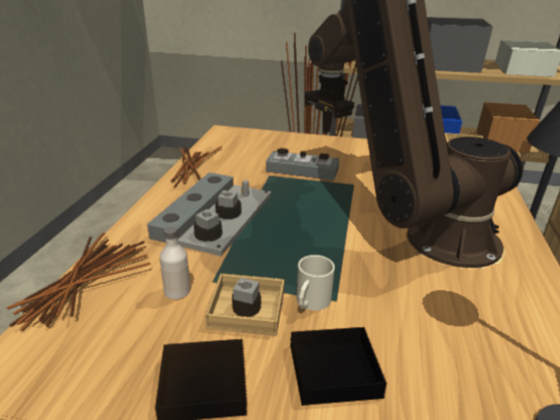

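Both ribbed rollers sit flat on their stubs at (182,190) and (412,225) with keys engaged, and the worn one is in the tray at (247,296). Now the square key.

Request:
{"op": "drive_tool", "data": {
  "series": "3 0.1 0 0 0 0 0;6 0.1 0 0 0 0 0;7.5 0.1 0 0 0 0 0;7.5 0.1 0 0 0 0 0;7.5 0.1 0 0 0 0 0"
}}

```text
t: 23.65
eef_pos: [0.4074, -0.3529, 0.105]
orientation: [-94.7, 89.9, 130.3]
contact_force: [0.3, 0.5, 0.4]
gripper_width: 0.0003
```

```bash
python3 - <<'E'
from h import *
plan((406.5,-354.3,90,-45))
E
```

```text
t23.65 at [ 407.4 -352.9  105. ] yaw-45.0 tilt [-0.001  0.001] F [0.3 0.5 0.4] w0.0003
(406.5, -354.3, 90, -45) -> [1.5  0.04 0.16] [ 0.04 -0.01  0.09] rows>=0.4
```

Request:
{"op": "drive_tool", "data": {
  "series": "0.4 0 0.1 0 0 0 0;0.8 0 0.1 0 0 0 0;1.1 0 0.1 0 0 0 0;1.3 0 0.1 0 0 0 0;1.5 0 0.1 0 0 0 0;1.5 0 0.1 0 0 0 0;1.5 0 0.1 0 0 0 0;1.5 0 0.1 0 0 0 0"
}}

```text
t: 24.32
eef_pos: [0.4061, -0.355, 0.0907]
orientation: [90.8, 89.9, -44.3]
contact_force: [2.9, 0.9, 4.1]
gripper_width: 0.0006
```

Request:
{"op": "drive_tool", "data": {
  "series": "0.1 0 0 0 0 0 0;0.2 0 0 0 0 0 0;0.2 0 0 0 0 0 0;0.2 0 0 0 0 0 0"
}}

```text
t: 24.65
eef_pos: [0.4062, -0.355, 0.09]
orientation: [86.7, 89.9, -48.3]
contact_force: [-0.6, 4.9, 24.0]
gripper_width: 0.0003
```

Fully down: it bottomed out at 24 N. Releasing, then on to the small key.

Request:
{"op": "drive_tool", "data": {
  "series": "-0.3 0 0 0 0 0 0;-1.5 0 0 0 0 0 0;-3 0 0 0 0 0 0;-3 0 0 0 0 0 0;-3 0 0 0 0 0 0"
}}

```text
t: 25.07
eef_pos: [0.4057, -0.3549, 0.1184]
orientation: [58.3, 90.0, -76.8]
contact_force: [-0.1, -0.8, -0.2]
gripper_width: 0.0005
```

```bash
python3 - <<'E'
from h import *
plan((480.4,-357,118,-45),(480.4,-357,103,-45))
P=cloud(camera("side")); m=(P[:,:,2]>.06)&(P[:,:,2]<.085)&(np.hypot(P[:,:,0]-.4065,P[:,:,1]+.354)<.012); print("sq top z",m.sum() and np.median(P[m][:,2]))
E
```

```text
t25.07 at [ 405.7 -354.9  118.4] yaw-45.1 tilt [ 0.    -0.001] F [-0.1 -0.8 -0.2] w0.0005
(480.4, -357, 118, -45) -> [ 0.04  5.42 -5.14] [-0.09  0.02 -0.03] rows>=1.8
(480.4, -357, 103, -45) -> [1.5 0.  0. ] [0. 0. 0.] rows>=0.4
sq top z 0.07464838935875273
```

Request:
{"op": "drive_tool", "data": {
  "series": "0 1.8 -1.7 0 0 0 0;0 3.6 -3.4 0 0 0 0;0 5.4 -5.1 0 0 0 0;0 5.4 -5.1 0 0 0 0;0.8 5.4 -5.1 0 0 0 0;1.5 5.4 -5.1 0 0 0 0;1.5 5.4 -5.1 0 0 0 0;1.5 5.4 -5.1 0 0 0 0"
}}

```text
t: 25.78
eef_pos: [0.479, -0.3569, 0.1024]
orientation: [-84.4, 89.9, 140.4]
contact_force: [-0.3, 0.4, 0.6]
gripper_width: 0.0001
```

```bash
python3 - <<'E'
from h import *
plan((480.4,-357,90,-45))
E
```

```text
t25.78 at [ 479.  -356.9  102.4] yaw-45.1 tilt [-0.002  0.001] F [-0.3  0.4  0.6] w0.0001
(480.4, -357, 90, -45) -> [ 1.24  0.11 -0.09] [-0.13  0.01  0.12] rows>=0.3
```

Request:
{"op": "drive_tool", "data": {
  "series": "0.3 0.1 -0.1 0 0 0 0;0.6 0.1 -0.1 0 0 0 0;0.9 0.1 -0.1 0 0 0 0;1.1 0.1 -0.1 0 0 0 0;1.3 0.1 -0.1 0 0 0 0;1.4 0.1 -0.1 0 0 0 0;1.4 0.1 -0.1 0 0 0 0;1.4 0.1 -0.1 0 0 0 0"
}}

```text
t: 26.45
eef_pos: [0.4816, -0.3573, 0.0902]
orientation: [75.4, 89.9, -59.6]
contact_force: [-3.4, 0.0, 10.8]
gripper_width: 0.0005
```

Request:
{"op": "drive_tool", "data": {
  "series": "0.1 0 0 0 0 0 0;0.1 0 0 0 0 0 0;0.1 0 0 0 0 0 0"
}}

```text
t: 26.7
eef_pos: [0.4816, -0.3573, 0.0901]
orientation: [79.3, 89.9, -55.8]
contact_force: [-5.9, 2.4, 19.5]
gripper_width: 0.0005
```

Request:
{"op": "drive_tool", "data": {
  "series": "-0.3 0 0 0 0 0 0;-1.5 0 0 0 0 0 0;-3 0 0 0 0 0 0;-3 0 0 0 0 0 0;-3 0 0 0 0 0 0"
}}

```text
t: 27.12
eef_pos: [0.4818, -0.3571, 0.119]
orientation: [94.0, 89.9, -41.1]
contact_force: [-0.0, 0.1, -0.6]
gripper_width: 0.0
```

```bash
python3 - <<'E'
from h import *
plan((556,-362,118,-45),(556,-362,103,-45))
P=cloud(camera("side")); m=(P[:,:,2]>.06)&(P[:,:,2]<.085)&(np.hypot(P[:,:,0]-.4804,P[:,:,1]+.357)<.01); print("small top z",m.sum() and np.median(P[m][:,2]))
E
```

```text
t27.12 at [ 481.8 -357.1  119. ] yaw-45.1 tilt [ 0.001 -0.001] F [-0.   0.1 -0.6] w0.0000
(556, -362, 118, -45) -> [ 0.11  5.59 -4.91] [-0.09 -0.01 -0.08] rows>=1.8
(556, -362, 103, -45) -> [1.5 0.  0. ] [0. 0. 0.] rows>=0.4
small top z 0.06997949498983669
```

Request:
{"op": "drive_tool", "data": {
  "series": "0.1 1.9 -1.6 0 0 0 0;0.1 3.8 -3.3 0 0 0 0;0.1 5.6 -4.9 0 0 0 0;0.1 5.6 -4.9 0 0 0 0;0.8 5.6 -4.9 0 0 0 0;1.5 5.6 -4.9 0 0 0 0;1.5 5.6 -4.9 0 0 0 0;1.5 5.6 -4.9 0 0 0 0"
}}

```text
t: 27.83
eef_pos: [0.5547, -0.3619, 0.1024]
orientation: [-81.9, 89.9, 143.0]
contact_force: [-0.5, -1.1, -0.2]
gripper_width: 0.0002
```

```bash
python3 - <<'E'
from h import *
plan((556,-362,90,-45))
E
```

```text
t27.83 at [ 554.7 -361.9  102.4] yaw-45.1 tilt [-0.002  0.001] F [-0.5 -1.1 -0.2] w0.0002
(556, -362, 90, -45) -> [ 1.24  0.09 -0.09] [-0.13  0.02  0.11] rows>=0.3
```

Request:
{"op": "drive_tool", "data": {
  "series": "0.3 0.1 -0.1 0 0 0 0;0.6 0.1 -0.1 0 0 0 0;0.9 0.1 -0.1 0 0 0 0;1.1 0.1 -0.1 0 0 0 0;1.3 0.1 -0.1 0 0 0 0;1.4 0.1 -0.1 0 0 0 0;1.5 0.1 -0.1 0 0 0 0;1.5 0.1 -0.1 0 0 0 0"
}}

```text
t: 28.5
eef_pos: [0.5573, -0.3623, 0.0901]
orientation: [81.8, 89.9, -53.2]
contact_force: [-4.5, 1.7, 16.3]
gripper_width: 0.0008
```

```bash
python3 - <<'E'
from h import *
plan((556,-362,150,-45))
E
```

```text
t28.50 at [ 557.3 -362.3   90.1] yaw-45.1 tilt [ 0.001 -0.001] F [-4.5  1.7 16.3] w0.0008
(556, -362, 150, -45) -> [-5.99 -0.11  0.07] [-0.08  0.01 -0.08] rows>=1.4
```

The mushroom key bottomed at 16 N. Releasing, rising clear and doing a last check.

Request:
{"op": "drive_tool", "data": {
  "series": "-0.3 0 0 0 0 0 0;-1.5 0 0 0 0 0 0;-4 0 0 0 0 0 0;-7 0 0 0 0 0 0;-9 0 0 0 0 0 0;-9 0 0 0 0 0 0;-9 0 0 0 0 0 0;-9 0 0 0 0 0 0"
}}

```text
t: 29.17
eef_pos: [0.5569, -0.3618, 0.1778]
orientation: [-84.0, 89.9, 140.9]
contact_force: [-0.2, -0.5, -1.6]
gripper_width: 0.0002
```

```bash
python3 - <<'E'
from h import *
plan((556,-362,180,-45))
c=snap("top","top8"); print("A",hub(c,.656,.158,.082,.05),"B",hub(c,.638,.035,.082,.05),"worn",hub(c,.484,.402,.068,.05))
P=cloud(snap("side","side8"))
for n,x,y in(("sq",.4065,-.354),("small",.4804,-.357),("mush",.556,-.362)):
    m=(P[:,:,2]>.055)&(P[:,:,2]<.085)&(np.hypot(P[:,:,0]-x,P[:,:,1]-y)<.012); print(n,m.sum() and np.round(np.median(P[m][:,2]),4))
E
```

```text
t29.17 at [ 556.9 -361.8  177.8] yaw-45.1 tilt [-0.001  0.001] F [-0.2 -0.5 -1.6] w0.0002
(556, -362, 180, -45) -> [-0.22 -0.05  0.08] [-0.09  0.01  0.06] rows>=0.1
A (array([657.8, 157.9]), array([41.8, 45.1]), -25.1, 197) B (array([638.8,  34.6]), array([43.7, 42.5]), 0.4, 188) worn (array([484.9, 400.2]), array([44.7, 44. ]), -6.0, 189)
sq 0.0737
small 0.0701
mush 0.0736
```

View pics/side8.png

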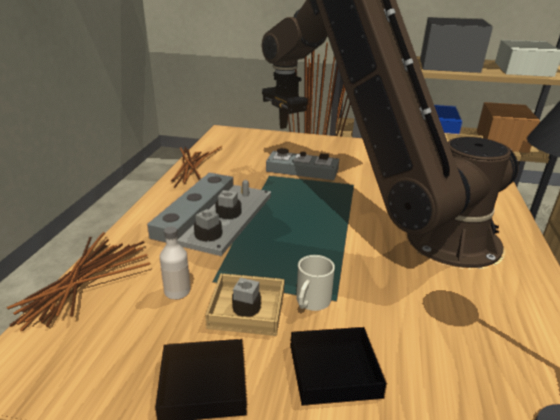

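View pics/top8.png

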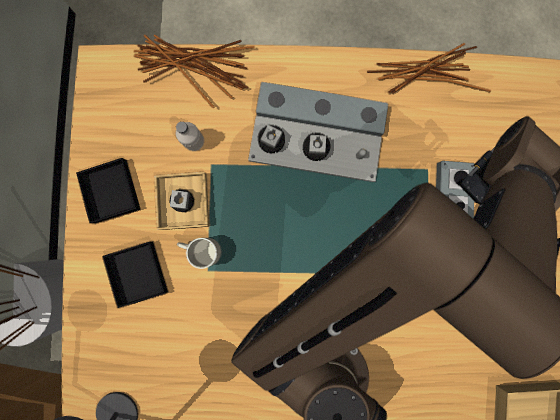

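The side view shows both rollers home at (208,225) and (229,204) and the worn one in the tray at (247,296). The top view agrees. One box at (530,400) in the top view needs identifying before I hand in.

```bash
python3 - <<'E'
from h import *
P=cloud(load("top8"))
for u,v in((505,386),(530,386),(530,405),(480,400)): print((u,v),np.round(P[v,u],3))
E
```

```text
(505, 386) [-0.029 -0.52   0.018]
(530, 386) [-0.031 -0.595  0.024]
(530, 405) [-0.095 -0.61   0.004]
(480, 400) [-0.074 -0.455 -0.003]
```

That box is over 170 mm wide with a rim about 20 mm high. It isn't the 150 × 140 × 40 mm tray, which matched the one I used at 151 × 140 mm. Handing in.

```bash
python3 -c "
from h import *
print(finish_job())"
```

```text
the job is handed in; nothing more can be done
None
```

The job is done and handed in at about 29 s on the robot's clock; `finish_job` gave no verdict.

- **Worn roller:** I lifted it off its stub and set it in the plywood tray. It was last seen at about (485, 400) mm.
- **Ribbed rollers:** Only two were present. One went on the stub the worn roller had left, the other on the middle stub, and the third stub stays empty. Both keyways dropped over their keys without force. At the last look both hub tops were at about 82 mm, which is fully home.
- **Keys:** I pressed square, small round, then mushroom, each until it bottomed out at 24, 20 and 16 N. All three read back up afterwards, at 70–74 mm.
- **Mug and glue bottle:** The robot went near neither, and both stand where they were in the last pictures.

One check disagreed slightly: the camera put the middle roller's yaw at about +0.5°, while the gripper set it down at −3°. That is within the key's slack and the 0.2 rad limit. A second, larger and shallower wooden box stands near the robot's base; I took it for a bystander because its size did not match the tray.

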